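# Pulse the chopper with its twist lid

### The arm

A 6-joint arm with a two-finger parallel gripper is mounted at the origin on the work surface. World frame = base frame: x ahead of the robot, y to its left, z up, the work surface at z = 0. Lengths are in mm, angles in degrees, forces in N, time in s.
With the tool pointing down it reaches from about 350 to 975 mm from the base axis. Payload 7.1 kg.
Tool frame: the origin (TCP) lies on the front face of the gripper's body, between the roots of the fingers; the fingertips stand 80 mm ahead of it and the grasp point (between the pads) lies 61 mm ahead of it; z points along the fingers, y is the direction in which the jaws open and shut (so a half turn about z gives the same grasp; the last joint's range is limited). The gripper opens to 88 mm and grips with 3 to 60 N. Pads are 20 mm wide; open, the fingers measure 115 mm over their backs; the gripper's body (75 mm by 178 mm) begins 61 mm behind the grasp point.
Start: joints at [-77.865, 24.242, 93.386, -0, 62.372, -1.089], TCP at [142.992, -608.407, 302.675] pointing down, gripper open.
Joint ranges: [-172.04, 172.04], [-51.8, 120.97], [4.93, 147.93], [-75.15, 255.16], [6.16, 154.13], [-145.62, 145.62]. Speed limits (degrees/s): [136.94, 136.94, 172.46, 180, 180, 180].

### API

Orientations are given as a 3x3 rotation matrix whose columns are the frame's x, y, z axes.
In Python, from plant import arm gives the robot as it stands.
- The arm moves only by the tool send_rows, never from a script. Its argument "steps" is a list of rows, each a list of 7 numbers: the opening, from 0 (shut) to 1 (fully open), then the shift along the tool's x, y, z in m, then the turn, a rotation vector about the tool's x, y, z in rad. A call has 1 to 5 rows; each row is the pose to reach, as a shift and turn from the pose commanded when the call began, along the tool's axes at that moment; what a row does not reach only later rows make up. A row lasts 1/8 s, in which the tool goes at most 62.5 mm and 10.7 degrees, less where a joint would pass 70% of its speed; a pose out of reach is approached as far as the arm can. A call with a gripper value outside its range is refused whole. The fingers move at their own pace and stop on an object; "newtons" is the grip in N (left out, the last holds). Time passes only in rows, so rows that repeat a pose let the fingers close. It gives the time, the measured TCP pose, the force and the opening at its end, in the units of the state.
- arm.sense(): the state, without advancing time (a new reading comes with each control period).
- arm.camera(name): name is "scene" or "top"; returns a dict with "color" (400x640x3 uint8, blue, green, red), "fx", "fy", "cx", "cy" (pixels), "R" (3x3) and "t" (3): a world point X has camera coordinates R X + t. Camera axes: x right, y down, z forward; pixel columns grow to the right and rows downward; lengths in mm; the calibration is good to about 2 mm. A picture is of the moment at which its call begins. There is no depth.
- arm.close_job(): hands the job in, once; it reports no verdict.
The state is a dict: "time": time; "joints": joint angles; "qd": joint speeds; "effort": joint torques, N m; "position": TCP position; "eef_rot": TCP orientation; "ft_force": force on the tool from outside, world axes, zero at the start; "moment": the same for the moment, N m; "gripper_width": finger opening in mm.
Only numpy, scipy, OpenCV 4.12 (cv2) and the standard library are available. Lean on these libraries where they do the work, as an engineer would, in place of code of your own. Each camera call takes 0.05 s, during which the arm holds its last target.

### The job

The little chopper is loaded with carrots. Fold its blue cover back until it stands upright as a splash guard between the bowl and the cups, then set the red twist lid into the bowl's collar with its two lugs in the notches, down flat, and turn it clockwise to the yellow pulse mark, halfway to the lock: stop there, before the lock clicks. The lid springs back if let go, so keep hold of it at the pulse mark and finish while still holding it; leave the cups, the spout lids and the milk carton standing where they are.

Things in the scene. Friction and masses are not known exactly. Their poses are not given: they have to be found in the camera images.
- chopper: white round chopper fixed to the counter, 132 mm wide, collar top at 118 mm; hinge block on its -y side, green lamp and vents on its -x side. Origin: centre of the underside, on the axis of bowl and collar; z up. Angles below are directions seen from above, counted anticlockwise from the chopper's own +x axis (as turned by its yaw)
- collar (a point): centre of the mouth at the top of the grey collar, 118 mm up; axes as the chopper's. Hole 84 mm wide. Two entry notches, 22 mm wide, reach 51 mm from the axis at 105 and 285 degrees; under the 8 mm thick collar an undercut 13 mm high lets the lugs turn clockwise. Marks on the dark shoulder ring, +y side: white = entry (105 degrees), yellow = pulse (73 degrees), red = lock (41 degrees)
- cover (a joint): angle of the cover in rad: 0 = flat shut over the bowl, 1.57 = upright, limit 2.5. The hinge is stiff (0.16 N m of friction, about 1.5 to 2.5 N at the handle) and the cover stays where it is left; it may start up to 0.4 open
- cover_hinge (a point): middle of the hinge line, at the chopper's -y side, 76 mm from its axis, 122 mm up. Turns with the cover: x = hinge line (the chopper's x), y = along the cover to its free edge, z = out of its outer face (up when shut). The blue cover is 4 mm thick, 108 mm wide, reaches 130 mm from the hinge; opening lifts the free edge from the +y side up and over towards -y
- cover_handle (a point): middle of the white handle bar on the cover's outer face: round, 10 mm thick, 64 mm long along x, its centre 108 mm from the hinge line along the cover and 34 mm off the cover's mid-plane (27 mm free under the bar). Axes as cover_hinge. Pinched across, the bar can turn between the fingers as the cover swings
- lid: red bayonet lid, about 110 g, standing on the counter: flange 104 mm across, 6 mm thick, over a plug 80 mm across, 19 mm deep (74 mm at its foot). Origin: centre of the plug's underside; z up, x along the grip bar. Two lugs at +x and -x, under the white ticks, reach 46 mm from the axis, 14 mm wide, 1.5 to 9.5 mm above the underside. Works either way round (half-turn symmetric)
- lid_grip (a point): middle of the lid's grip bar, 42 mm above the lid's underside: the bar is 14 mm thick (y), 64 mm long (x), its top 55 mm above the underside, its foot on the flange at 25 mm. Axes as the lid
- lid_seat (a point): on the lid's axis under the flange, 19 mm above its underside; meets point collar when home. Axes as the lid. The lid enters with x along the notches (105 degrees, 5 degrees of play either way), then turns clockwise seen from above: 32 degrees to pulse (x at 73 degrees), 64 to the lock (41 degrees); the stiff lock click begins at 53. Once turned, the collar keeps it down
- pulse_ring (a joint): turn in rad of the hidden spring ring that the lugs push: 0 while the lid is within about 6 degrees of entry, then the lid's turn from the entry centre less 0.10. 0.46 at the pulse mark, 1.02 in the lock; the click begins at 0.83. Pushes the lid back with 0.06 N m at 0, 0.13 N m at the pulse mark: the lid returns when let go
- cup0: blue beaker, 80 mm wide, 88 mm tall, origin under its centre; to be left alone
- cup1: blue beaker, 80 mm wide, 88 mm tall, origin under its centre; to be left alone
- spout_lids: stack of four red drinking-cup lids with a spout on top, 84 mm wide, 58 mm tall, origin under its centre; to be left alone (not the chopper's lid)
- milk_carton: white milk carton with red dots, 70 x 70 mm, 198 mm tall, origin under its centre; to be left alone
There are look-alikes about, which are no part of the job. Leave any green or pink look-alike of the lid alone.

How it is judged:
By the outcome, as a careful person would: the job done as asked, in the order asked, and still so for the second after the job is handed in, while the arm keeps its last pose, push and grip.
It also fails if it takes over 72 s, if anything falls off the work surface, if the arm or the gripper's body presses on something with over 40 N, if the wrist force passes 120 N, or if a joint passes its speed limit or range.

## Working session

There is one attempt and no reset: what is moved stays moved. The work goes in short steps, Python scripts to look and compute and a tool call to move; the robot and the scene stay as the last step left them, time stands still between calls to the robot, and variables do not carry over. Pictures are saved under pics/ and viewed, and the job is handed in when it is done.

Besides the shell and the picture viewer there is one more tool, called after "Call:" as name(argument=value, ...) on one line, values as JSON. send_rows: Moves the arm, as the interface text tells. Its arguments: {"type":"object","properties":{"steps":{"type":"array","items":{"type":"array","items":{"type":"number"}}},"newtons":{"type":"number"}},"required":["steps"]}

```bash
ls; mkdir -p pics; python3 - <<'E'
from plant import arm
import cv2,json
s=arm.sense(); print(s)
for n in("scene","top"):
    c=arm.camera(n); cv2.imwrite(f"pics/{n}0.png",c["color"]); print(n,c["fx"],c["fy"],c["cx"],c["cy"],c["R"],c["t"])
E
```

```text
pics
{'time': 0.0, 'joints': array([-7.78658666e+01,  2.42820151e+01,  9.34320162e+01, -2.20115940e-04,
        6.23735045e+01, -1.08862819e+00]), 'qd': array([-0.03071953, -0.02923289, -0.07881218, -0.11641661,  0.0135752 ,
        0.0002463 ]), 'effort': array([ 1.22879988e-03, -5.44619501e+01, -2.73667020e+01,  6.44335337e-02,
        2.27390905e-02, -1.04633505e-04]), 'position': array([ 142.89169462, -607.98948418,  301.92394318]), 'eef_rot': array([[ 9.73487706e-01,  2.28739110e-01, -3.24470149e-04],
       [ 2.28739339e-01, -9.73486562e-01,  1.49293821e-03],
       [ 2.56260263e-05, -1.52757608e-03, -9.99998833e-01]]), 'ft_force': array([-0.56575588, -0.57909026, -0.1757128 ]), 'moment': array([ 0.0206299 ,  0.03513971, -0.01079091]), 'gripper_width': 88.16486119276964}
scene 406.45150383436857 406.45150383436857 326.4705474844499 200.08614485925915 [[-0.62150782  0.78323846  0.01629581]
 [ 0.57298728  0.46865987 -0.67234181]
 [-0.53424115 -0.4085284  -0.74006144]] [ 419.18208247 -223.85631262 1320.85875222]
top 445.57351891280047 445.57351891280047 325.06042804165344 193.20218674821177 [[ 0.012718   -0.99989548 -0.00687623]
 [-0.99603387 -0.01206265 -0.08815342]
 [ 0.08806126  0.0079701  -0.99608318]] [ -48.1583528   582.99889376 1137.42540283]
```

View pics/scene0.png

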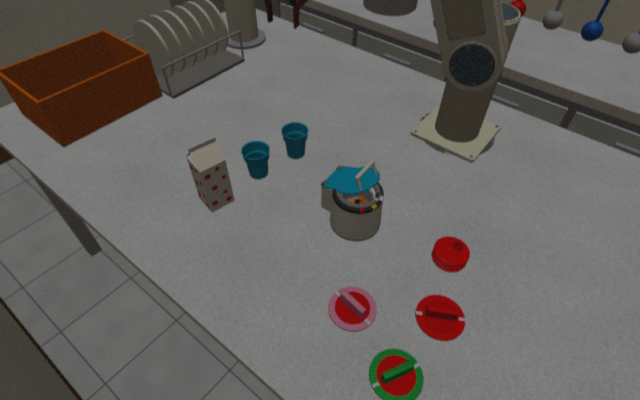

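View pics/top0.png

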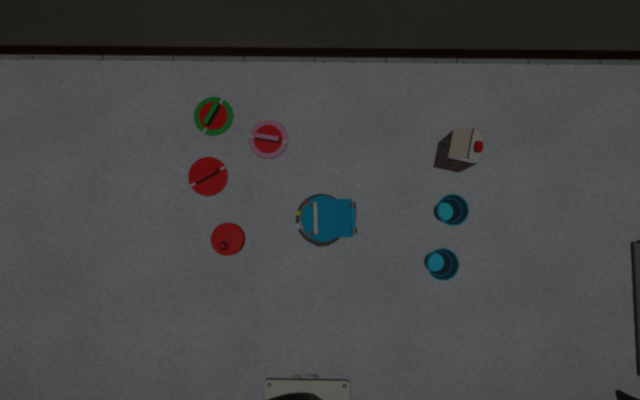

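Scene: chopper around scene (355,205) / top (322,218), its cover partly open. The red lid is at scene (440,317) / top (208,176). Next I'll zoom in.

```bash
python3 - <<'E'
import cv2,numpy as np
s=cv2.imread("pics/scene0.png");t=cv2.imread("pics/top0.png")
def crop(im,x,y,w,h,k,n):
    c=cv2.resize(im[y:y+h,x:x+w],None,fx=k,fy=k,interpolation=cv2.INTER_CUBIC)
    c=np.clip(c.astype(float)*1.4,0,255).astype(np.uint8)
    cv2.imwrite(n,c)
crop(s,310,150,90,95,6,"pics/s_ch.png")
crop(t,280,180,90,80,8,"pics/t_ch.png")
crop(t,180,85,120,115,5,"pics/t_lid.png")
E
```

```text
(no output)
```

View pics/s_ch.png

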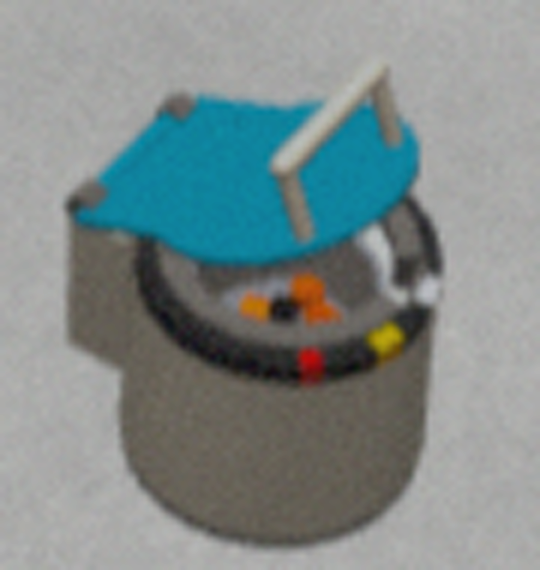

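View pics/t_ch.png

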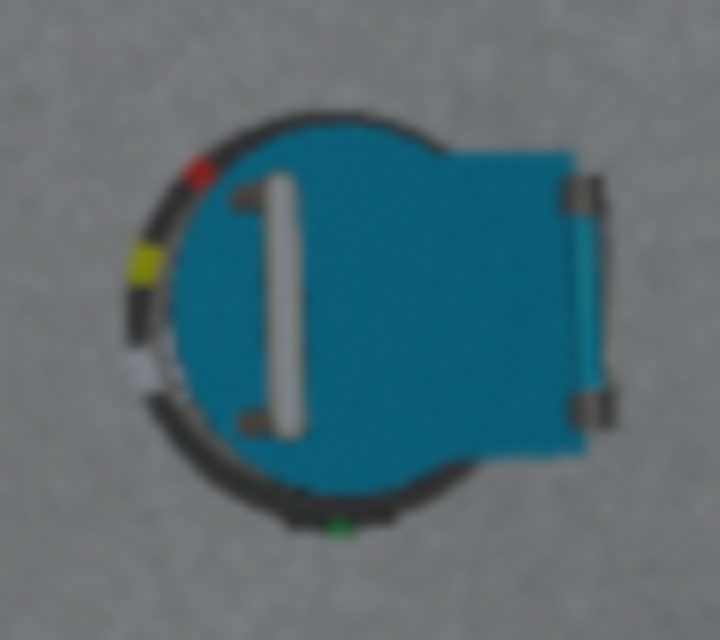

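View pics/t_lid.png

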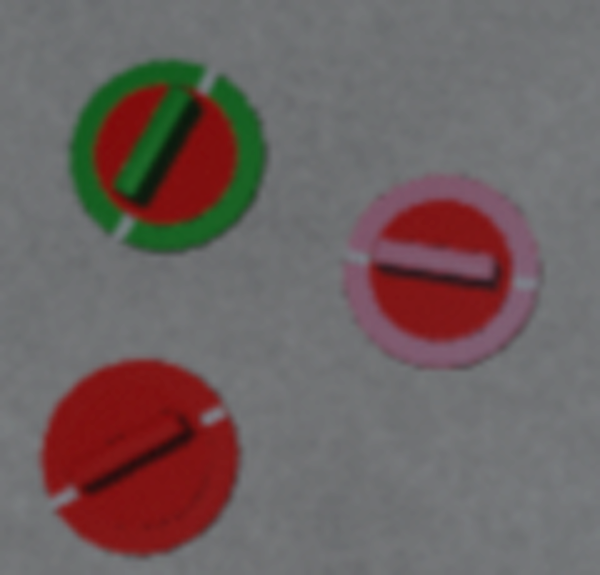

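```bash
cat > h.py <<'E'
import numpy as np,cv2
C={"scene":dict(f=406.4515,cx=326.47055,cy=200.08614,R=np.array([[-0.62150782,0.78323846,0.01629581],[0.57298728,0.46865987,-0.67234181],[-0.53424115,-0.4085284,-0.74006144]]),t=np.array([419.18208247,-223.85631262,1320.85875222])),
"top":dict(f=445.57351891,cx=325.060428,cy=193.2021867,R=np.array([[0.012718,-0.99989548,-0.00687623],[-0.99603387,-0.01206265,-0.08815342],[0.08806126,0.0079701,-0.99608318]]),t=np.array([-48.1583528,582.99889376,1137.42540283]))}
def ray(n,p):
    c=C[n];d=c["R"].T@np.array([(p[0]-c["cx"])/c["f"],(p[1]-c["cy"])/c["f"],1]);return -c["R"].T@c["t"],d/np.linalg.norm(d)
def onz(n,p,z):
    o,d=ray(n,p);return o+d*(z-o[2])/d[2]
def proj(n,X):
    c=C[n];q=c["R"]@X+c["t"];return c["f"]*q[:2]/q[2]+[c["cx"],c["cy"]]
def tri(ps,pt):
    A=np.zeros((3,3));b=np.zeros(3);L=[ray("scene",ps),ray("top",pt)]
    for o,d in L:
        M=np.eye(3)-np.outer(d,d);A+=M;b+=M@o
    X=np.linalg.solve(A,b)
    return X,[np.linalg.norm((np.eye(3)-np.outer(d,d))@(X-o)) for o,d in L]
E
python3 - <<'E'
from h import *
S=lambda x,y:((x+.5)/6-.5+310,(y+.5)/6-.5+150)
T=lambda x,y:((x+.5)/8-.5+280,(y+.5)/8-.5+180)
P={}
for n,a,b in [("red",(312,364),(202,175)),("yel",(386,342),(145,264)),("whi",(428,290),(143,372)),("h+",(284,163),(283,180)),("h-",(379,70),(290,430)),("k+",(88,190),(582,195)),("k-",(178,106),(593,410))]:
    P[n],r=tri(S(*a),T(*b)); print(n,P[n].round(1),np.round(r,1))
kd=P["k+"]-P["k-"]; print("yaw knuck",np.degrees(np.arctan2(kd[1],kd[0])), "handle",np.degrees(np.arctan2(*(P["h+"]-P["h-"])[1::-1])))
# marks fit: centre, yaw, radius
from scipy.optimize import least_squares
A=np.radians([41,73,105])
def f(p):
    return np.r_[[ (P[n][:2]-p[:2]-p[3]*np.array([np.cos(p[2]+a),np.sin(p[2]+a)])) for n,a in zip(("red","yel","whi"),A)]].ravel()
r=least_squares(f,[*P["yel"][:2]-[0,60],0,60]);print(r.x[:2],np.degrees(r.x[2]),r.x[3],r.fun.round(1))
t=cv2.imread("pics/top0.png")
# lid
hsv=cv2.cvtColor(t,cv2.COLOR_BGR2HSV)
m=((hsv[...,0]<8)|(hsv[...,0]>172))&(hsv[...,1]>120)&(hsv[...,2]>40)
m=m.astype(np.uint8)*255; roi=np.zeros_like(m);roi[150:205,180:236]=m[150:205,180:236]
cs=sorted(cv2.findContours(roi,0,1)[0],key=cv2.contourArea)
h=cv2.convexHull(cs[-1]);(c,sz,an)=cv2.fitEllipse(h);print(c,sz,onz("top",c,24).round(1))
K=lambda x,y:((x+.5)/5-.5+180,(y+.5)/5-.5+85)
a,b=onz("top",K(65,497),25),onz("top",K(214,415),25);print("ticks",a.round(1),b.round(1),(a+b)/2,np.degrees(np.arctan2(*(b-a)[1::-1])))
a,b=onz("top",K(87,478),55),onz("top",K(180,425),55);print("bar",a.round(1),b.round(1),(a+b)/2,np.degrees(np.arctan2(*(b-a)[1::-1])))
# scene lid
s=cv2.imread("pics/scene0.png");hsv=cv2.cvtColor(s,cv2.COLOR_BGR2HSV)
m=((hsv[...,0]<8)|(hsv[...,0]>172))&(hsv[...,1]>120)&(hsv[...,2]>40)
m=m.astype(np.uint8)*255; roi=np.zeros_like(m);roi[285:350,405:480]=m[285:350,405:480]
cs=sorted(cv2.findContours(roi,0,1)[0],key=cv2.contourArea);h=cv2.convexHull(cs[-1]);(c,sz,an)=cv2.fitEllipse(h);print(c,sz,onz("scene",c,22).round(1))
E
```

```text
red [555.5   7.  110.4] [0.1 0.1]
yel [528.5  23.4 111.3] [0.4 0.4]
whi [496.5  22.6 113.4] [1.2 1.2]
h+ [548.2 -19.7 196.6] [0.4 0.4]
h- [479.4 -23.  192. ] [0.2 0.2]
k+ [ 550.1 -107.3  128.2] [0.7 0.7]
k- [ 486.4 -110.8  126. ] [0.3 0.3]
yaw knuck 3.1605130451604704 handle 2.79542211608004
[513.6159233  -32.41784261] 2.2023693641175908 57.64277076787777 [-0.1 -0.   0.2  0.1 -0.1 -0.1]
(207.5116424560547, 175.95489501953125) (38.2819938659668, 39.22837448120117) [625.4 268.5  24. ]
ticks [603.6 306.6  25. ] [647.9 229.8  25. ] [625.75758327 268.23311056  25.        ] -60.03443495497828
bar [610.3 286.5  55. ] [638.2 239.8  55. ] [624.27852035 263.18094225  55.        ] -59.15422198574223
(439.9018249511719, 317.1989440917969) (42.396610260009766, 51.86873245239258) [628.4 269.   22. ]
```

```bash
cat >> h.py <<'E'
from scipy.spatial.transform import Rotation as Ro
def Rt(yaw):
    a=np.radians(yaw);return np.array([[np.cos(a),np.sin(a),0],[np.sin(a),-np.cos(a),0],[0,0,-1.]])
def go(targets,s=None):
    "targets: list of (x,y,z,yaw) TCP -> rows from current measured pose"
    from plant import arm
    s=s or arm.sense();R=s["eef_rot"];p=s["position"]
    print("t",round(s["time"],2),"p",p.round(1),"yaw",np.degrees(np.arctan2(R[1,0],R[0,0])).round(2),"F",s["ft_force"].round(1),"M",s["moment"].round(2),"w",round(s["gripper_width"],1),"J6",s["joints"][5].round(1))
    for x,y,z,yaw in targets:
        d=R.T@(np.array([x,y,z])-p)/1000;r=Ro.from_matrix(R.T@Rt(yaw)).as_rotvec()
        print(d.round(4).tolist(),r.round(4).tolist())
YAW=2.5;CH=np.array([514,-32.5]);
H=np.array([517.3,-108.4,122]);UY=np.array([-np.sin(np.radians(YAW)),np.cos(np.radians(YAW)),0])
def hnd(ph):
    ph=np.radians(ph);return H+113.2*(np.cos(ph)*UY+np.array([0,0,np.sin(ph)]))
E
python3 - <<'E'
from h import *
print(hnd(39.7),hnd(107.5))
go([(513.8,-21.4,305,2.5),(513.8,-21.4,258,2.5)])
for n,p in [("cup0",(452,210)),("cup1",(442,264))]: print(onz("top",p,88))
print(onz("top",(465,140),198))
E
```

```text
[513.50092455 -21.38686649 194.30851694] [ 518.78479943 -142.40749807  229.96075882]
t 0.1 p [ 142.9 -608.1  302. ] yaw 13.22 F [ 0.2 -0.6 -0.1] M [0.01 0.03 0.02] w 87.8 J6 -1.1
[0.4952, -0.4863, -0.0023] [-0.0013, 0.0001, 0.1872]
[0.4952, -0.4862, 0.0447] [-0.0013, 0.0001, 0.1872]
[ 540.38849947 -353.75101884   88.        ]
[ 408.71431548 -327.86920357   88.        ]
[ 691.75974647 -354.28960384  198.        ]
```

Call:
send_rows(steps=[[0.36, 0.06, -0.06, -0.003, 0, 0, 0.05], [0.36, 0.11, -0.11, -0.003, 0, 0, 0.1], [0.36, 0.16, -0.16, -0.003, 0, 0, 0.187], [0.36, 0.2, -0.2, -0.003, 0, 0, 0.187], [0.36, 0.24, -0.235, -0.003, 0, 0, 0.187]], newtons=15)

```text
time: 0.72
position: [310.2, -342.3, 305.6]
eef_rot: [[0.999, 0.043, -0.0], [0.043, -0.999, 0.0], [0.0, -0.0, -1.0]]
ft_force: [0.8, -0.7, -0.2]
gripper_width: 41.2
```

```bash
python3 - <<'E'
from h import *
go([(513.8,-21.4,305,2.5),(513.8,-21.4,258,2.5)])
E
```

```text
t 0.72 p [ 310.2 -342.3  305.6] yaw 2.47 F [ 0.8 -0.7 -0.2] M [-0.01 -0.02  0.01] w 41.2 J6 38.2
[0.2172, -0.3118, 0.0006] [-0.0002, -0.0, -0.0005]
[0.2172, -0.3118, 0.0476] [-0.0002, -0.0, -0.0005]
```

Call:
send_rows(steps=[[0.36, 0.03, -0.05, 0, 0, 0, 0], [0.36, 0.06, -0.1, 0, 0, 0, 0], [0.36, 0.095, -0.15, 0, 0, 0, 0], [0.36, 0.125, -0.2, 0, 0, 0, 0], [0.36, 0.155, -0.245, 0, 0, 0, 0]])

```text
time: 1.35
position: [454.3, -90.7, 305.6]
eef_rot: [[0.999, 0.044, -0.0], [0.044, -0.999, -0.0], [-0.0, 0.0, -1.0]]
ft_force: [0.5, -0.9, 0.5]
gripper_width: 32.0
```

Call:
send_rows(steps=[[0.36, 0.02, -0.03, 0, 0, 0, 0], [0.36, 0.03, -0.05, 0, 0, 0, 0], [0.36, 0.03, -0.05, 0, 0, 0, 0], [0.36, 0.03, -0.05, 0, 0, 0, 0]])

```text
time: 1.85
position: [481.1, -41.8, 305.4]
eef_rot: [[0.999, 0.044, -0.001], [0.044, -0.999, -0.0], [-0.001, 0.0, -1.0]]
ft_force: [-0.5, 0.5, -0.1]
gripper_width: 31.9
```

```bash
python3 - <<'E'
from h import *
from plant import arm
go([(513.8,-21.4,305,2.5),(513.8,-21.4,258,2.5)])
c=arm.camera("scene")["color"];cv2.imwrite("pics/s1.png",cv2.resize(c[60:260,240:460],None,fx=3,fy=3))
E
```

```text
t 1.85 p [481.1 -41.8 305.4] yaw 2.52 F [-0.5  0.5 -0.1] M [ 0.02  0.03 -0.02] w 31.9 J6 81.1
[0.0336, -0.0189, 0.0004] [0.0001, 0.0008, 0.0003]
[0.0336, -0.0189, 0.0474] [0.0001, 0.0008, 0.0003]
```

View pics/s1.png

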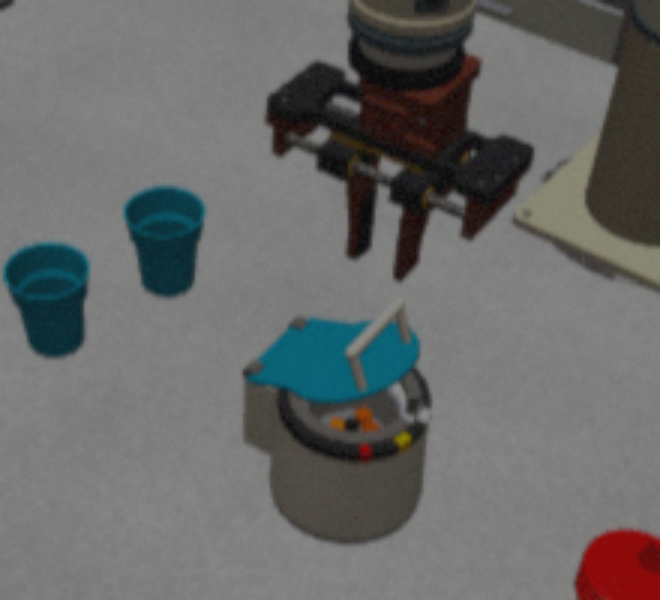

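The open gripper is hovering behind the bar, with its fingertips at crop (355,255) and (405,275) and the bar at (375,330). Now moving over it and down.

Call:
send_rows(steps=[[0.36, 0.0335, -0.019, 0, 0, 0, 0], [0.36, 0.0335, -0.019, 0, 0, 0, 0], [0.36, 0.0335, -0.019, 0.02, 0, 0, 0], [0.36, 0.0335, -0.019, 0.0475, 0, 0, 0], [0.36, 0.0335, -0.019, 0.0475, 0, 0, 0]])

```text
time: 2.52
position: [512.3, -21.7, 256.6]
eef_rot: [[0.999, 0.043, -0.005], [0.043, -0.999, 0.0], [-0.005, -0.0, -1.0]]
ft_force: [-0.8, 0.4, -0.8]
gripper_width: 31.4
```

Call:
send_rows(steps=[[0, 0, 0, 0, 0, 0, 0], [0, 0, 0, 0, 0, 0, 0], [0, 0, 0, 0, 0, 0, 0], [0, 0, 0, 0, 0, 0, 0], [0, 0, 0, 0, 0, 0, 0]], newtons=12)

```text
time: 3.15
position: [514.6, -20.7, 258.7]
eef_rot: [[0.999, 0.044, 0.001], [0.044, -0.999, 0.0], [0.001, -0.0, -1.0]]
ft_force: [0.1, 2.8, 4.4]
gripper_width: 9.6
```

```bash
python3 - <<'E'
from h import *
from plant import arm
go([tuple(hnd(a)+[0,0,64])+(2.5,) for a in (45,52,60,67,75,82,90,97,104,108,110)])
c=arm.camera("scene")["color"];cv2.imwrite("pics/s2.png",cv2.resize(c[60:260,240:460],None,fx=3,fy=3))
E
```

```text
t 3.15 p [514.6 -20.7 258.7] yaw 2.51 F [0.1 2.8 4.4] M [0.5  0.02 0.02] w 9.6 J6 83.8
[-0.0011, 0.0077, -0.0074] [-0.0003, -0.0012, 0.0002]
[-0.0011, 0.0181, -0.0165] [-0.0003, -0.0012, 0.0002]
[-0.0011, 0.0311, -0.0254] [-0.0003, -0.0012, 0.0002]
[-0.0011, 0.0435, -0.0315] [-0.0003, -0.0012, 0.0002]
[-0.0011, 0.0584, -0.0367] [-0.0003, -0.0012, 0.0002]
[-0.0011, 0.072, -0.0394] [-0.0003, -0.0012, 0.0002]
[-0.0011, 0.0877, -0.0406] [-0.0003, -0.0012, 0.0002]
[-0.0011, 0.1015, -0.0397] [-0.0003, -0.0012, 0.0002]
[-0.0011, 0.1151, -0.0372] [-0.0003, -0.0012, 0.0002]
[-0.0011, 0.1227, -0.035] [-0.0003, -0.0012, 0.0002]
[-0.0011, 0.1265, -0.0337] [-0.0003, -0.0012, 0.0002]
```

View pics/s2.png

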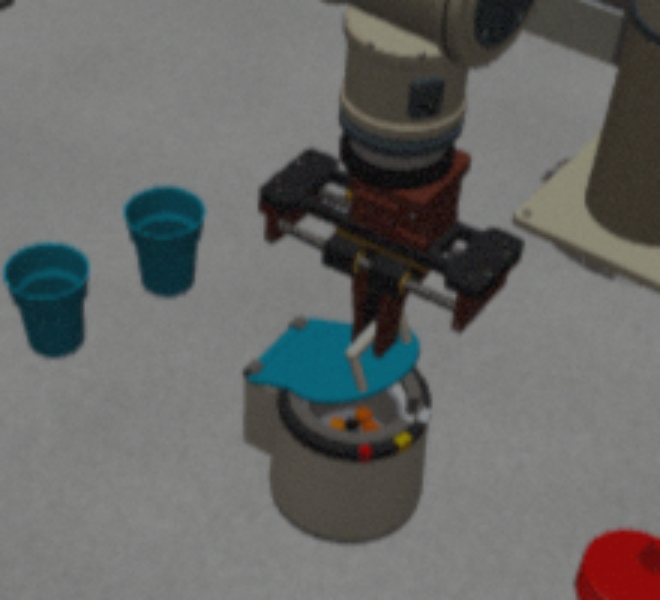

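The fingers have closed on the bar (9.6 mm) at crop (385,335). Swinging the cover.

Call:
send_rows(steps=[[0, 0, 0.0075, -0.0075, 0, 0, 0], [0, 0, 0.018, -0.0165, 0, 0, 0], [0, 0, 0.031, -0.0255, 0, 0, 0], [0, 0, 0.0435, -0.0315, 0, 0, 0], [0, 0, 0.0585, -0.0365, 0, 0, 0]], newtons=20)

```text
time: 3.82
position: [517.2, -78.9, 295.8]
eef_rot: [[0.999, 0.044, 0.001], [0.044, -0.999, 0.001], [0.001, -0.001, -1.0]]
ft_force: [0.1, 4.1, 2.7]
gripper_width: 9.5
```

Call:
send_rows(steps=[[0, 0, 0.0135, -0.003, 0, 0, 0], [0, 0, 0.029, -0.004, 0, 0, 0], [0, 0, 0.043, -0.003, 0, 0, 0], [0, 0, 0.0565, -0.0005, 0, 0, 0], [0, 0, 0.0565, -0.0005, 0, 0, 0]])

```text
time: 4.45
position: [519.4, -137.1, 294.9]
eef_rot: [[0.999, 0.043, 0.0], [0.043, -0.999, -0.001], [0.0, 0.001, -1.0]]
ft_force: [2.1, -1.4, 2.9]
gripper_width: 9.3
```

```bash
python3 - <<'E'
from h import *
from plant import arm
go([tuple(hnd(a)+[0,0,64])+(2.5,) for a in (104,106,108,110)])
c=arm.camera("scene")["color"];cv2.imwrite("pics/s3.png",cv2.resize(c[60:260,240:460],None,fx=3,fy=3))
E
```

```text
t 4.45 p [ 519.4 -137.1  294.9] yaw 2.45 F [ 2.1 -1.4  2.9] M [-0.15 -0.31  0.03] w 9.3 J6 71.6
[-0.0009, -0.0014, -0.0009] [0.0011, -0.0001, -0.0009]
[-0.0009, 0.0024, 0.0001] [0.0011, -0.0001, -0.0009]
[-0.0009, 0.0062, 0.0012] [0.0011, -0.0001, -0.0009]
[-0.0009, 0.0099, 0.0025] [0.0011, -0.0001, -0.0009]
```

View pics/s3.png

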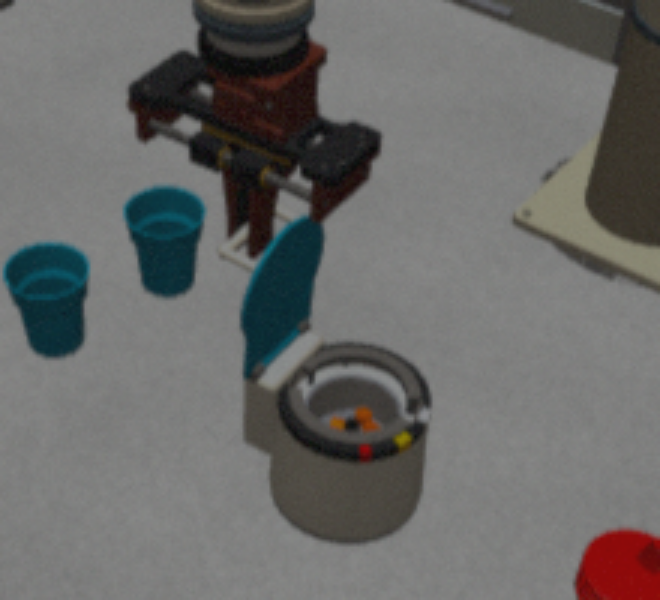

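The cover stands nearly upright at crop (285,300), about 3° short by the arc. I'll nudge it and check.

Call:
send_rows(steps=[[0, 0, 0.003, 0.0005, 0, 0, 0], [0, 0, 0.0055, 0.001, 0, 0, 0], [0, 0, 0.0055, 0.001, 0, 0, 0], [0, 0, 0.0055, 0.001, 0, 0, 0]])

```text
time: 5.0
position: [519.6, -141.1, 294.0]
eef_rot: [[0.999, 0.044, 0.0], [0.044, -0.999, 0.0], [0.0, -0.0, -1.0]]
ft_force: [3.3, 1.3, -1.4]
gripper_width: 9.4
```

```bash
python3 - <<'E'
from h import *
from plant import arm
s=arm.sense();p=s["position"]-[0,0,64]
v=p-H;print(np.degrees(np.arctan2(v[2],v@UY))-17.5,np.hypot(v[2],v@UY))
go([tuple(hnd(a)+[0,0,64])+(2.5,) for a in (106,107.5,108)])
c=arm.camera("top")["color"];cv2.imwrite("pics/t4.png",cv2.resize(c[130:290,260:480],None,fx=3.5,fy=3.5))
E
```

```text
89.38017042188284 112.83946197728456
t 5.0 p [ 519.6 -141.1  294. ] yaw 2.52 F [ 3.3  1.3 -1.4] M [ 0.44 -0.65  0.01] w 9.4 J6 71.0
[-0.0008, -0.0016, -0.0008] [-0.0001, -0.0, 0.0004]
[-0.0008, 0.0013, 0.0] [-0.0001, -0.0, 0.0004]
[-0.0008, 0.0022, 0.0003] [-0.0001, -0.0, 0.0004]
```

View pics/t4.png

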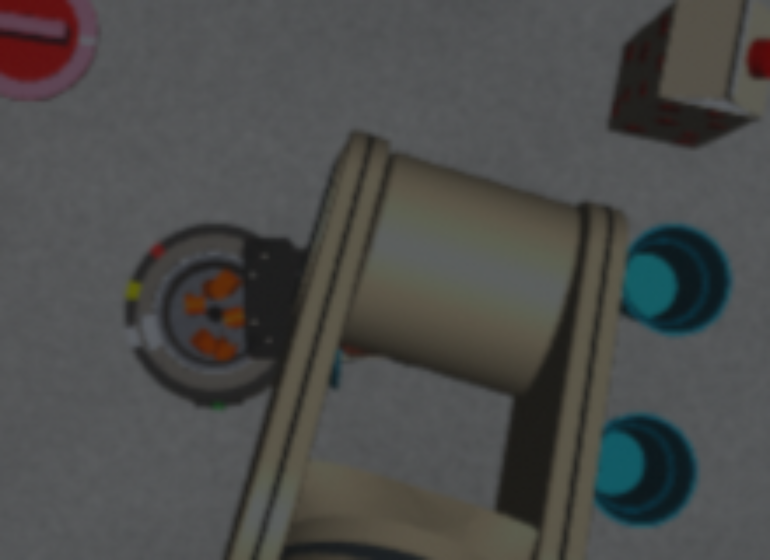

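The top view shows the bowl clear at (215,310) and the arm hiding the cover. The arc geometry gives 89.4°. I'll nudge it by 2 mm, release narrowly and lift.

Call:
send_rows(steps=[[0, 0, 0.002, 0, 0, 0, 0], [0, 0, 0.002, 0, 0, 0, 0], [0.26, 0, 0.002, 0, 0, 0, 0], [0.26, 0, 0.002, 0, 0, 0, 0], [0.26, 0, 0.002, 0, 0, 0, 0]])

```text
time: 5.68
position: [519.3, -143.5, 294.1]
eef_rot: [[0.999, 0.044, -0.001], [0.044, -0.999, -0.0], [-0.001, 0.0, -1.0]]
ft_force: [-0.1, 0.1, 0.1]
gripper_width: 23.0
```

Call:
send_rows(steps=[[0.26, 0, 0, -0.015, 0, 0, 0], [0.26, 0, 0, -0.04, 0, 0, 0], [0.26, 0, 0, -0.065, 0, 0, 0], [0.26, 0, 0, -0.085, 0, 0, 0], [0.26, 0, 0, -0.085, 0, 0, 0]])

```text
time: 6.3
position: [520.3, -143.6, 381.6]
eef_rot: [[0.999, 0.044, 0.004], [0.044, -0.999, -0.001], [0.004, 0.001, -1.0]]
ft_force: [0.4, 0.4, -0.3]
gripper_width: 22.9
```

```bash
python3 - <<'E'
from h import *
from plant import arm
go([(626,268.5,350,120),(626,268.5,250,120)])
c=arm.camera("scene")["color"];cv2.imwrite("pics/s5f.png",c);cv2.imwrite("pics/s5.png",cv2.resize(c[60:260,240:460],None,fx=3,fy=3))
E
```

```text
t 6.3 p [ 520.3 -143.6  381.6] yaw 2.51 F [ 0.4  0.4 -0.3] M [-0.01  0.   -0.02] w 22.9 J6 70.8
[0.1235, -0.4071, 0.0315] [0.0051, -0.0011, -2.0507]
[0.1231, -0.4072, 0.1315] [0.0051, -0.0011, -2.0507]
```

View pics/s5.png

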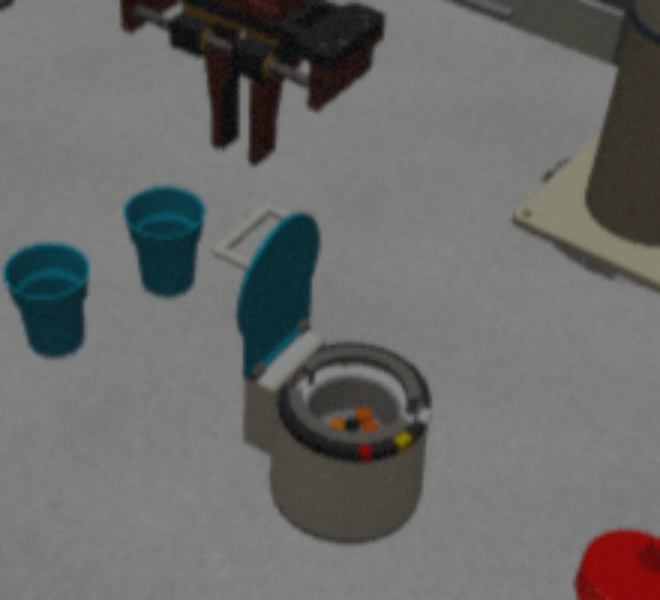

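The cover stands upright at crop (280,295) and the handle is free. Now moving to the red lid.

Call:
send_rows(steps=[[0.5, 0.012, -0.04, 0, 0, 0, -0.18], [0.5, 0.024, -0.08, 0, 0, 0, -0.36], [0.5, 0.036, -0.12, 0, 0, 0, -0.54], [0.5, 0.048, -0.16, 0, 0, 0, -0.72], [0.5, 0.06, -0.2, 0, 0, 0, -0.9]])

```text
time: 6.98
position: [570.5, 60.4, 378.1]
eef_rot: [[0.582, 0.813, -0.002], [0.813, -0.582, -0.0], [-0.001, -0.001, -1.0]]
ft_force: [-0.1, -0.6, 0.0]
gripper_width: 43.9
```

```bash
python3 - <<'E'
from h import *
go([(626,268.5,300,120)])
E
```

```text
t 6.97 p [570.5  60.4 378.1] yaw 54.42 F [-0.1 -0.6  0. ] M [-0.02 -0.05  0.03] w 43.9 J6 40.4
[0.2016, -0.0759, 0.0779] [-0.0019, 0.0004, -1.1447]
```

Call:
send_rows(steps=[[0.5, 0.04, -0.015, 0.015, 0, 0, -0.18], [0.5, 0.08, -0.03, 0.03, 0, 0, -0.36], [0.5, 0.12, -0.045, 0.045, 0, 0, -0.54], [0.5, 0.16, -0.06, 0.06, 0, 0, -0.72], [0.5, 0.2, -0.076, 0.078, 0, 0, -0.9]])

```text
time: 7.6
position: [626.5, 266.9, 299.6]
eef_rot: [[-0.275, 0.961, -0.001], [0.961, 0.275, -0.001], [-0.0, -0.001, -1.0]]
ft_force: [-0.0, -0.0, 0.7]
gripper_width: 43.9
```

Call:
send_rows(steps=[[0.5, 0, 0, 0, 0, 0, -0.18], [0.5, 0, 0, 0, 0, 0, -0.24], [0.5, 0, 0, 0, 0, 0, -0.24]])

```text
time: 7.98
position: [626.1, 265.6, 299.9]
eef_rot: [[-0.49, 0.871, -0.002], [0.871, 0.49, -0.001], [0.0, -0.002, -1.0]]
ft_force: [0.7, 0.4, 0.1]
gripper_width: 43.8
```

```bash
python3 - <<'E'
from h import *
from plant import arm
go([(626,268.5,107,120)])
c=arm.camera("scene")["color"];cv2.imwrite("pics/s6f.png",c);cv2.imwrite("pics/s6.png",cv2.resize(c[190:390,360:560],None,fx=3,fy=3))
c=arm.camera("top")["color"];cv2.imwrite("pics/t6f.png",c)
E
```

```text
t 7.97 p [626.1 265.6 299.9] yaw 119.37 F [0.7 0.4 0.1] M [ 0.01 -0.11 -0.02] w 43.8 J6 -7.4
[0.0025, 0.0017, 0.1929] [-0.0021, -0.0002, -0.011]
```

View pics/s6.png

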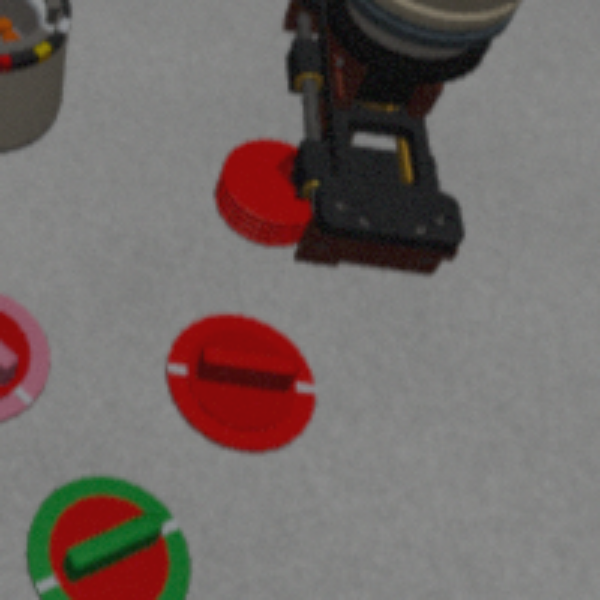

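View pics/t6f.png

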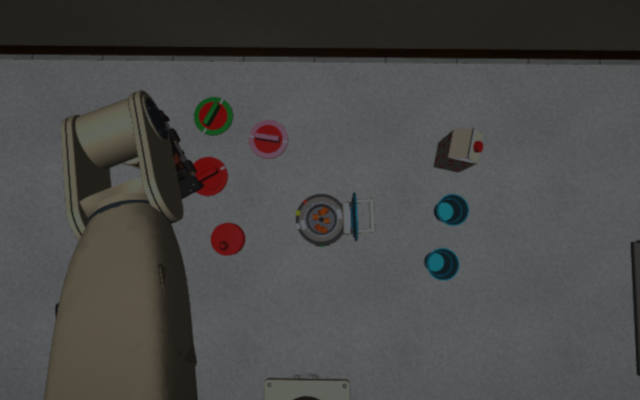

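```bash
python3 - <<'E'
from h import *
q=lambda x,y:((x+.5)/3-.5+360,(y+.5)/3-.5+190)
a,b=onz("scene",q(178,370),25),onz("scene",q(305,388),25);print("ticks",(a+b)/2,np.degrees(np.arctan2(*(b-a)[1::-1])))
t=cv2.imread("pics/t6f.png")
c=t[185:255,285:380];c=cv2.resize(c,None,fx=8,fy=8,interpolation=cv2.INTER_CUBIC);cv2.imwrite("pics/t6c.png",np.clip(c*1.8,0,255).astype(np.uint8))
s=cv2.imread("pics/s6f.png")
c=s[120:250,305:400];c=cv2.resize(c,None,fx=4.5,fy=4.5,interpolation=cv2.INTER_CUBIC);cv2.imwrite("pics/s6c.png",np.clip(c*1.4,0,255).astype(np.uint8))
E
```

```text
ticks [627.4389757  268.19716163  25.        ] 120.02995071447303
```

View pics/t6c.png

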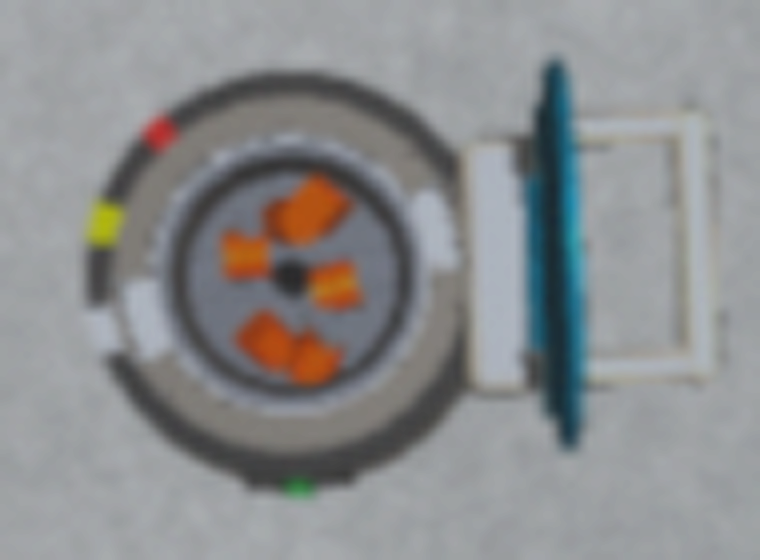

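View pics/s6c.png

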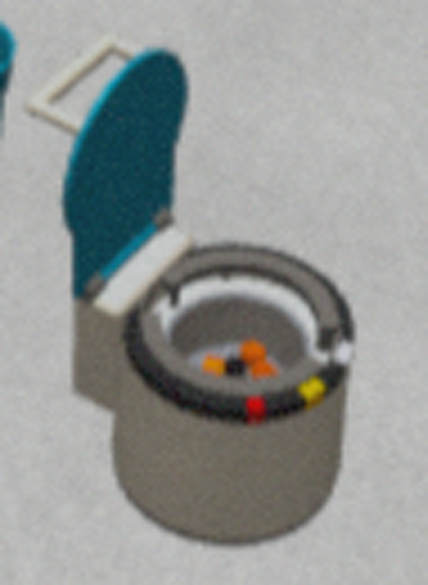

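```bash
python3 - <<'E'
from h import *
T=lambda x,y:((x+.5)/8-.5+285,(y+.5)/8-.5+185)
S=lambda x,y:((x+.5)/4.5-.5+305,(y+.5)/4.5-.5+120)
for z in(110,114,118):
    a,b=onz("top",T(433,230),z),onz("top",T(150,318),z);print(z,(a+b)/2,np.degrees(np.arctan2(*(b-a)[1::-1])),np.linalg.norm(a-b))
print("ring c",onz("top",T(292,273),118),onz("top",T(292,280),113))
for n,z in(("red",111),("yel",111),("whi",112)):pass
h1,r1=tri(S(38,107),T(692,120));h2,r2=tri(S(113,43),T(704,372));m=(h1+h2)/2
print(h1,h2,r1,r2,m)
v=m-H;print(np.degrees(np.arctan2(v[2],v@UY))-17.5,np.hypot(v[2],v@UY))
# ring contours in the top: collar grey edges by intensity radial profile
t=cv2.imread("pics/t6f.png");g=cv2.GaussianBlur(cv2.cvtColor(t,6),(3,3),0).astype(float)
c0=proj("top",np.array([514,-32.5,118]))
pts=[]
for a in np.radians(np.arange(0,360,4)):
    # world radius scan 42..62 of max dark gradient
    rs=np.arange(44,62,.25)
    P=[proj("top",np.array([514+r*np.cos(a),-32.5+r*np.sin(a),118])) for r in rs]
    v=cv2.remap(g.astype(np.float32),np.float32([p[0] for p in P])[None],np.float32([p[1] for p in P])[None],cv2.INTER_LINEAR)[0]
    k=np.argmin(np.gradient(v)); 
    if 3<k<len(rs)-4: pts.append([514+rs[k]*np.cos(a),-32.5+rs[k]*np.sin(a)])
pts=np.array(pts)
from scipy.optimize import least_squares
r=least_squares(lambda p:np.hypot(pts[:,0]-p[0],pts[:,1]-p[1])-p[2],[514,-32,53],loss="soft_l1");print(r.x,np.std(r.fun),len(pts))
E
```

```text
110 [514.08005159 -32.63792963 110.        ] 107.97453189119508 89.17222364669503
114 [513.95735868 -32.70328434 114.        ] 107.97453189119506 88.84012113486685
118 [513.83466577 -32.76863906 118.        ] 107.97453189119504 88.50801862303867
ring c [514.12378044 -32.87970074 118.        ] [512.1804495  -32.82687401 113.        ]
[ 552.60855075 -140.86268051  229.46911504] [ 485.61710208 -145.02200934  227.06817821] [np.float64(0.7200003176564742), np.float64(0.720000317656526)] [np.float64(0.14173343793966114), np.float64(0.1417334379395608)] [ 519.11282642 -142.94234493  228.26864662]
90.52914167081761 111.75595079374766
[514.2073918  -31.81493321  52.59451664] 1.4764966475959402 84
```

Clear views show the cover at about 90.5°, the collar centre at about (514, −32.6), the entry direction at about 107.8°, and the lid at (626, 268.5) with yaw 120°. Descending on the lid.

Call:
send_rows(steps=[[0.5, 0.0025, 0.0015, 0.05, 0, 0, -0.011], [0.5, 0.0025, 0.0015, 0.1, 0, 0, -0.011], [0.5, 0.0025, 0.0015, 0.15, 0, 0, -0.011], [0.5, 0.0025, 0.0015, 0.18, 0, 0, -0.011], [0.5, 0.0025, 0.0015, 0.192, 0, 0, -0.011]])

```text
time: 8.7
position: [625.7, 267.9, 107.0]
eef_rot: [[-0.499, 0.866, -0.003], [0.866, 0.499, -0.001], [0.0, -0.003, -1.0]]
ft_force: [1.0, 0.8, 0.8]
gripper_width: 43.9
```

Call:
send_rows(steps=[[0.5, 0, 0, 0, 0, 0, 0], [0.5, 0, 0, 0, 0, 0, 0]])

```text
time: 8.95
position: [627.6, 268.9, 110.8]
eef_rot: [[-0.5, 0.866, 0.002], [0.866, 0.5, 0.001], [-0.0, 0.003, -1.0]]
ft_force: [-0.3, -0.1, 1.3]
gripper_width: 43.9
```

```bash
python3 - <<'E'
from h import *
from plant import arm
go([(626,268.4,107,120)])
c=arm.camera("scene")["color"];cv2.imwrite("pics/s7.png",cv2.resize(c[190:390,360:560],None,fx=3,fy=3))
E
```

```text
t 8.95 p [627.6 268.9 110.8] yaw 120.0 F [-0.3 -0.1  1.3] M [-0.01 -0.16  0.01] w 43.9 J6 -7.8
[0.0004, -0.0017, 0.0038] [0.0025, 0.0003, 0.0001]
```

View pics/s7.png

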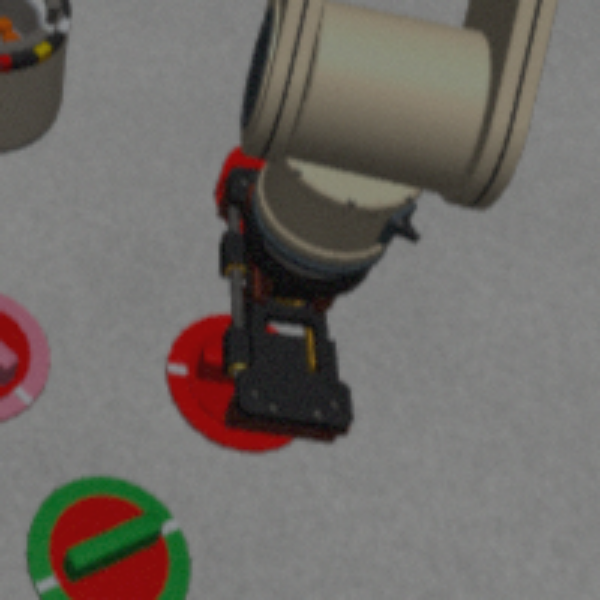

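The gripper is over the bar at crop (240,370) with the lid undisturbed. Settling 2.5 mm lower, then gripping.

Call:
send_rows(steps=[[0.5, 0, 0, 0.002, 0, 0, 0], [0.5, 0, 0, 0.002, 0, 0, 0], [0, 0, 0, 0.002, 0, 0, 0], [0, 0, 0, 0.002, 0, 0, 0], [0, 0, 0, 0.002, 0, 0, 0]], newtons=45)

```text
time: 9.62
position: [626.7, 268.6, 107.1]
eef_rot: [[-0.5, 0.866, -0.0], [0.866, 0.5, -0.0], [0.0, -0.0, -1.0]]
ft_force: [0.1, -0.7, 0.2]
gripper_width: 17.5
```

Call:
send_rows(steps=[[0, 0, 0, 0, 0, 0, 0], [0, 0, 0, 0, 0, 0, 0], [0, 0, 0, 0, 0, 0, 0]])

```text
time: 10.0
position: [626.7, 268.6, 107.2]
eef_rot: [[-0.5, 0.866, 0.0], [0.866, 0.5, 0.0], [0.0, 0.0, -1.0]]
ft_force: [0.2, 0.6, 0.6]
gripper_width: 13.5
```

```bash
python3 - <<'E'
from h import *
go([(626,268.4,260,120),(514,-32.6,260,107.8)])
E
```

```text
t 10.0 p [626.7 268.6 107.2] yaw 120.02 F [0.2 0.6 0.6] M [ 0.04 -0.18  0.03] w 13.5 J6 -7.8
[0.0002, -0.0007, -0.1528] [0.0001, -0.0, 0.0004]
[-0.2044, -0.2483, -0.1529] [0.0001, -0.0, 0.2133]
```

Call:
send_rows(steps=[[0, 0, 0, -0.02, 0, 0, 0], [0, 0, 0, -0.06, 0, 0, 0], [0, 0, 0, -0.1, 0, 0, 0], [0, -0.02, -0.025, -0.14, 0, 0, 0.05], [0, -0.045, -0.055, -0.165, 0, 0, 0.1]])

```text
time: 10.62
position: [601.8, 202.1, 275.7]
eef_rot: [[-0.411, 0.912, 0.004], [0.912, 0.411, 0.001], [-0.0, 0.004, -1.0]]
ft_force: [0.1, 0.4, -0.9]
gripper_width: 13.7
```

Call:
send_rows(steps=[[0, -0.028, -0.028, 0, 0, 0, 0.04], [0, -0.056, -0.056, 0, 0, 0, 0.08], [0, -0.084, -0.084, 0, 0, 0, 0.11], [0, -0.11, -0.112, 0, 0, 0, 0.11], [0, -0.12, -0.12, 0, 0, 0, 0.11]])

```text
time: 11.25
position: [540.7, 41.9, 273.3]
eef_rot: [[-0.307, 0.952, 0.001], [0.952, 0.307, -0.0], [-0.0, 0.001, -1.0]]
ft_force: [-0.0, 0.5, -1.6]
gripper_width: 13.8
```

Call:
send_rows(steps=[[0, 0, 0, 0, 0, 0, 0], [0, 0, 0, 0, 0, 0, 0]])

```text
time: 11.5
position: [542.2, 44.2, 272.6]
eef_rot: [[-0.309, 0.951, 0.001], [0.951, 0.309, 0.0], [0.0, 0.001, -1.0]]
ft_force: [-0.0, 0.3, -1.6]
gripper_width: 13.6
```

```bash
python3 - <<'E'
from h import *
go([(514,-32.6,240,107.8)])
E
```

```text
t 11.5 p [542.2  44.2 272.6] yaw 108.01 F [-0.   0.3 -1.6] M [-0.01 -0.08 -0.04] w 13.6 J6 -14.6
[-0.0643, -0.0506, 0.0325] [0.0011, -0.0, 0.0038]
```

Call:
send_rows(steps=[[0, -0.02, -0.016, 0.01, 0, 0, 0.004], [0, -0.045, -0.035, 0.02, 0, 0, 0.004], [0, -0.064, -0.0505, 0.028, 0, 0, 0.004], [0, -0.064, -0.0505, 0.028, 0, 0, 0.004], [0, -0.064, -0.0505, 0.028, 0, 0, 0.004]])

```text
time: 12.12
position: [514.1, -32.2, 244.4]
eef_rot: [[-0.306, 0.952, 0.001], [0.952, 0.306, 0.0], [0.0, 0.001, -1.0]]
ft_force: [0.5, -0.8, -1.6]
gripper_width: 13.5
```

Call:
send_rows(steps=[[0, 0, 0, 0, 0, 0, 0], [0, 0, 0, 0, 0, 0, 0]])

```text
time: 12.38
position: [513.7, -32.4, 244.4]
eef_rot: [[-0.306, 0.952, 0.001], [0.952, 0.306, 0.0], [-0.0, 0.0, -1.0]]
ft_force: [0.3, 0.6, -1.3]
gripper_width: 13.8
```

```bash
python3 - <<'E'
from h import *
from plant import arm
go([(514,-32.6,240,107.8)])
c=arm.camera("scene")["color"];cv2.imwrite("pics/s8f.png",c);c=c[80:250,290:420];cv2.imwrite("pics/s8.png",np.clip(1.4*cv2.resize(c,None,fx=3.5,fy=3.5,interpolation=cv2.INTER_CUBIC).astype(float),0,255))
c=arm.camera("top")["color"];cv2.imwrite("pics/t8f.png",c);c=c[150:270,260:400];cv2.imwrite("pics/t8.png",np.clip(1.6*cv2.resize(c,None,fx=4.5,fy=4.5,interpolation=cv2.INTER_CUBIC).astype(float),0,255))
E
```

```text
t 12.38 p [513.7 -32.4 244.4] yaw 107.82 F [ 0.3  0.6 -1.3] M [-0.06 -0.16  0.03] w 13.8 J6 -22.8
[-0.0002, 0.0003, 0.0044] [0.0005, 0.0001, 0.0003][ WARN:0@1.163] global loadsave.cpp:1063 imwrite_ Unsupported depth image for selected encoder is fallbacked to CV_8U.
```

View pics/s8.png

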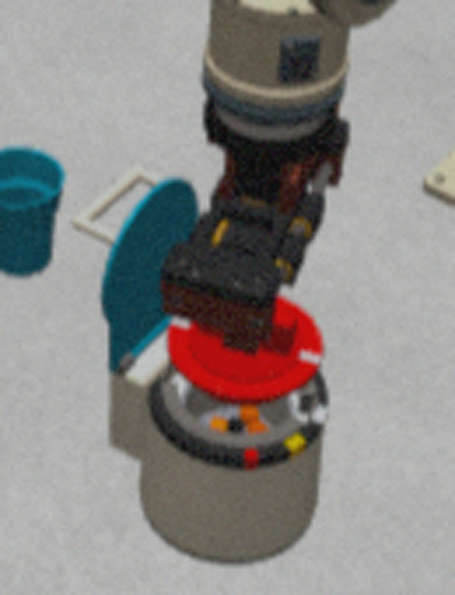

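View pics/t8.png

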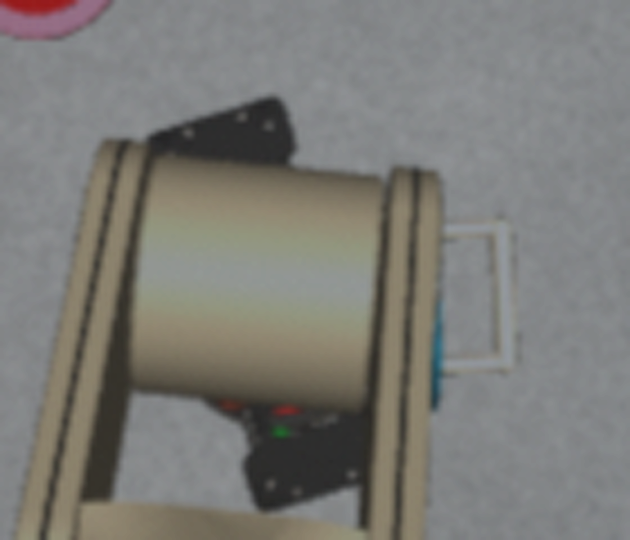

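The lid is held level over the collar. Its ticks are at scene crop (312,355) and (182,322). I'll check its alignment numerically.

```bash
python3 - <<'E'
from h import *
q=lambda x,y:((x+.5)/3.5-.5+290,(y+.5)/3.5-.5+80)
z=162.2
a,b=onz("scene",q(312,355),z),onz("scene",q(181,322),z);print((a+b)/2,np.degrees(np.arctan2(*(a-b)[1::-1])),np.linalg.norm(a-b))
s=cv2.imread("pics/s8f.png");hsv=cv2.cvtColor(s,40)
m=(((hsv[...,0]<8)|(hsv[...,0]>172))&(hsv[...,1]>140)&(hsv[...,2]>60)).astype(np.uint8)*255
m[:150]=0;m[:,:335]=0;m[200:]=0;m[:,390:]=0
cs=sorted(cv2.findContours(m,0,1)[0],key=cv2.contourArea);h=cv2.convexHull(cs[-1])[:,0].astype(float)
# rim: lower right contour points -> bottom edge (z=156.2)
for zz in(156.2,159,162.2):
    P=np.array([onz("scene",p,zz)[:2] for p in h])
    from scipy.optimize import least_squares
    # keep points on camera side
    k=((P-[514,-32.6])@np.array([.79,.61]))>-5
    r=least_squares(lambda c:np.hypot(*(P[k]-c).T)-52,[514,-32]);print(zz,r.x,k.sum(),np.std(r.fun))
E
```

```text
[512.24272573 -33.35530327 162.2       ] 109.17598216983032 90.11936035664324
156.2 [512.70406339 -33.68471984] 14 1.1413462974256086
159 [514.93662447 -32.3847767 ] 14 1.208617091532443
162.2 [517.56938536 -30.99482153] 15 1.244699544569361
```

Call:
send_rows(steps=[[0, 0, 0, 0.008, 0, 0, 0], [0, 0, 0, 0.014, 0, 0, 0], [0, 0, 0, 0.02, 0, 0, 0], [0, 0, 0, 0.025, 0, 0, 0], [0, 0, 0, 0.025, 0, 0, 0]])

```text
time: 13.1
position: [513.3, -33.1, 218.8]
eef_rot: [[-0.305, 0.952, -0.0], [0.952, 0.305, 0.0], [0.0, -0.0, -1.0]]
ft_force: [0.0, 0.5, -2.0]
gripper_width: 13.7
```

```bash
python3 - <<'E'
from h import *
go([(514,-32.6,206.2,107.8)])
E
```

```text
t 13.1 p [513.3 -33.1 218.8] yaw 107.76 F [ 0.   0.5 -2. ] M [ 0.   -0.16 -0.05] w 13.7 J6 -22.8
[0.0003, 0.0008, 0.0126] [-0.0003, -0.0002, -0.0008]
```

Underside is 6 mm inside the mouth with no contact force. Continuing down.

Call:
send_rows(steps=[[0, 0, 0.0005, 0.004, 0, 0, 0], [0, 0, 0.0005, 0.008, 0, 0, 0], [0, 0, 0.0005, 0.0115, 0, 0, 0], [0, 0, 0.0005, 0.0135, 0, 0, 0], [0, 0, 0.0005, 0.0135, 0, 0, 0]])

```text
time: 13.72
position: [514.4, -32.5, 206.3]
eef_rot: [[-0.305, 0.952, 0.002], [0.952, 0.305, 0.001], [0.0, 0.002, -1.0]]
ft_force: [0.3, 2.6, 5.0]
gripper_width: 13.7
```

```bash
python3 - <<'E'
from h import *
go([(514,-32.6,206.2,107.8)])
E
```

```text
t 13.72 p [514.4 -32.5 206.3] yaw 107.75 F [0.3 2.6 5. ] M [ 1.04 -0.01  0.14] w 13.7 J6 -22.8
[0.0001, -0.0004, 0.0001] [0.0018, -0.0003, -0.0009]
```

Seated: TCP z is 206.3 mm against 206.2 expected, with contact force building. Turning clockwise with a light downward bias.

Call:
send_rows(steps=[[0, 0, 0, 0.001, 0, 0, 0], [0, 0, 0, 0.001, 0, 0, 0.06], [0, 0, 0, 0.001, 0, 0, 0.13], [0, 0, 0, 0.001, 0, 0, 0.2], [0, 0, 0, 0.001, 0, 0, 0.2]])

```text
time: 14.35
position: [515.1, -32.6, 206.0]
eef_rot: [[-0.109, 0.994, 0.003], [0.994, 0.109, 0.0], [0.0, 0.003, -1.0]]
ft_force: [-0.4, 3.6, 9.5]
gripper_width: 14.0
```

```bash
python3 - <<'E'
from h import *
from plant import arm
go([(514,-32.6,206.2,75.6)])
c=arm.camera("scene")["color"];cv2.imwrite("pics/s9f.png",c);c=c[80:250,290:420];cv2.imwrite("pics/s9.png",np.clip(1.4*cv2.resize(c,None,fx=3.5,fy=3.5,interpolation=cv2.INTER_CUBIC).astype(float),0,255).astype(np.uint8))
E
```

```text
t 14.35 p [515.1 -32.6 206. ] yaw 96.27 F [-0.4  3.6  9.5] M [1.05 0.14 0.17] w 14.0 J6 -11.3
[0.0001, -0.0011, -0.0002] [0.0033, -0.0007, 0.3607]
```

View pics/s9.png

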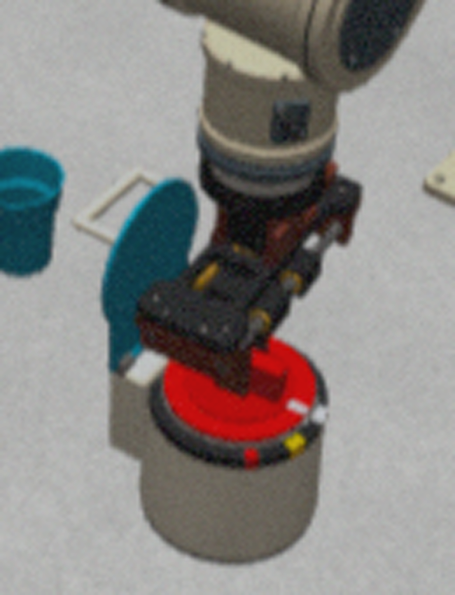

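The lid is flat in the collar. Its tick at crop (298,406) has moved off the white mark at (320,413) towards yellow at (295,443).

Call:
send_rows(steps=[[0, 0, -0.0005, 0, 0, 0, 0.08], [0, 0, -0.0005, 0, 0, 0, 0.16], [0, 0, -0.0005, 0, 0, 0, 0.24], [0, 0, -0.0005, 0, 0, 0, 0.31], [0, 0, -0.0005, 0, 0, 0, 0.35]])

```text
time: 15.02
position: [514.9, -32.6, 205.9]
eef_rot: [[0.238, 0.971, 0.004], [0.971, -0.238, 0.0], [0.001, 0.004, -1.0]]
ft_force: [1.7, 4.6, 7.9]
gripper_width: 13.9
```

Call:
send_rows(steps=[[0, 0, 0, 0, 0, 0, 0.01], [0, 0, 0, 0, 0, 0, 0.01], [0, 0, 0, 0, 0, 0, 0.01]])

```text
time: 15.4
position: [514.9, -32.6, 205.9]
eef_rot: [[0.247, 0.969, 0.004], [0.969, -0.247, 0.0], [0.001, 0.004, -1.0]]
ft_force: [2.0, 3.7, 9.2]
gripper_width: 13.6
```

```bash
python3 - <<'E'
from h import *
from plant import arm
go([(514,-32.6,206.2,75.6)])
c=arm.camera("scene")["color"];cv2.imwrite("pics/s10f.png",c);c=c[140:240,320:400];cv2.imwrite("pics/s10.png",np.clip(1.4*cv2.resize(c,None,fx=6,fy=6,interpolation=cv2.INTER_CUBIC).astype(float),0,255).astype(np.uint8))
c=arm.camera("top")["color"];cv2.imwrite("pics/t10f.png",c);c=c[150:270,260:400];cv2.imwrite("pics/t10.png",np.clip(1.6*cv2.resize(c,None,fx=4.5,fy=4.5,interpolation=cv2.INTER_CUBIC).astype(float),0,255).astype(np.uint8))
E
```

```text
t 15.4 p [514.9 -32.6 205.9] yaw 75.72 F [2.  3.7 9.2] M [ 1.03 -0.19  0.52] w 13.6 J6 9.3
[-0.0002, -0.0009, -0.0003] [0.0038, -0.0013, 0.0021]
```

View pics/s10.png

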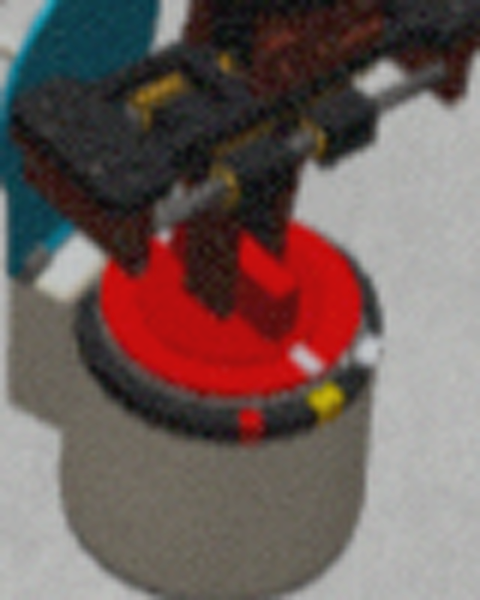

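View pics/t10.png

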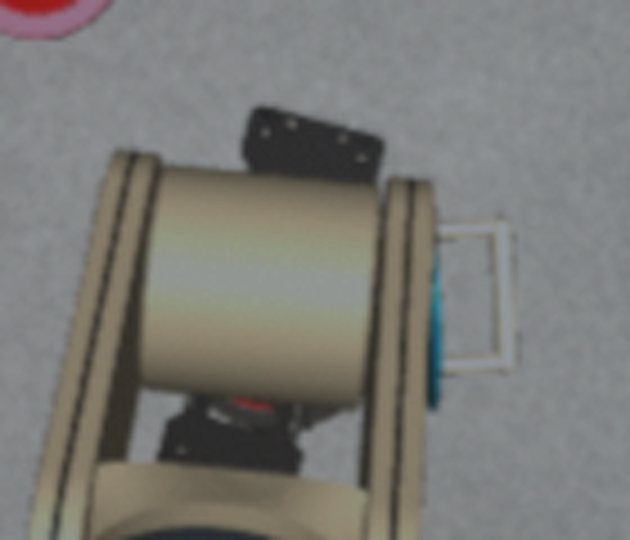

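The tick at crop (307,359) points at the yellow mark (325,402). Computing the angles.

```bash
python3 - <<'E'
from h import *
q=lambda x,y:((x+.5)/6-.5+320,(y+.5)/6-.5+140)
c=np.array([514,-32.6])
for n,p,z in(("tick",(307,359),124),("yel",(325,402),111.5),("red",(251,425),111.5),("whi",(368,351),111.5)):
    X=onz("scene",q(*p),z)[:2]-c;print(n,np.degrees(np.arctan2(X[1],X[0])),np.hypot(*X))
E
```

```text
tick 75.49115137847387 44.25854998001221
yel 74.72268317821201 57.557698194523105
red 42.93455626704293 58.774206780513005
whi 108.55057316396348 56.604318193251935
```

```bash
python3 - <<'E'
from h import *
a=cv2.imread("pics/scene0.png");b=cv2.imread("pics/s10f.png")
for n,(x0,y0,x1,y1) in dict(cups=(240,118,312,185),carton=(180,135,238,215),spout=(425,230,475,275),pink=(325,280,380,335),green=(365,345,430,400)).items():
    d=cv2.absdiff(a[y0:y1,x0:x1],b[y0:y1,x0:x1]);print(n,d.mean().round(2),(d.max(2)>50).sum())
cv2.imwrite("pics/s10v.png",b)
E
```

```text
cups 5.03 0
carton 5.23 0
spout 4.76 0
pink 5.06 0
green 4.77 0
```

View pics/s10v.png

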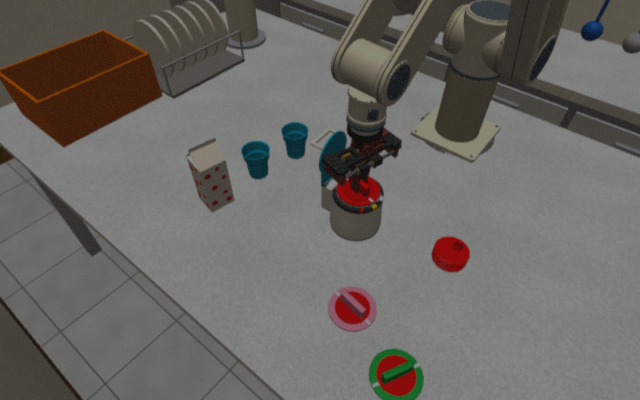

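Cups (256,158) and (294,140), the carton (210,175), the spout lids (450,253) and the look-alikes are all unmoved. The cover is upright at (333,155) and the lid is held. Handing in.

```bash
python3 - <<'E'
from h import *
from plant import arm
go([(514,-32.6,206.2,75.6)]); print(arm.close_job())
E
```

```text
t 15.5 p [514.9 -32.6 205.9] yaw 75.72 F [1.6 3.9 9.3] M [ 1.07 -0.18  0.48] w 14.0 J6 9.3
[-0.0002, -0.0009, -0.0003] [0.0038, -0.0013, 0.0022]
the job is handed in; nothing more can be done
None
```

I folded the cover back upright, set the red lid flat into the collar with its lugs in the notches, and turned it clockwise to the yellow pulse mark. I handed in at 15.5 s, still holding the lid with a 45 N grip and about 9 N downward.

Last checks:
- **Cover:** about 90.5° open, from triangulating the handle before the lid went in. In the final picture it still looks upright, but I did not re-measure it.
- **Lid height:** the tool ended at z 205.9 mm, against 206.2 mm expected with the lid home.
- **Lid turn:** the lid's tick was at 75.5° and the yellow mark at about 74.7°, seen from above in world axes. Averaging the three marks puts the pulse direction at about 75.4°. The marks disagree with each other by about 2°. The lid is about 32° from entry, well short of the 53° where the click starts.
- **Other objects:** the cups, milk carton, spout lids, and pink and green look-alikes showed no change between the first and last pictures.

No check failed.

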